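Load a tape reel on the unwinder cone

TASK

Load the wide tape reel onto the unwinder: lift it by its handle, set its conical hole over the unwinder's cone so that it centres itself, and press the reel straight down, the cone sliding down with it, until you feel it come up hard on the platter. Hold it there for a moment with a push of about 10 N, and go gently, as more than about 20 N would harm the bearing; touch only the reel, not the unwinder, and leave the other things on the bench alone. Let go, with the reel sitting upright and centred, fully down.

Things in the scene. Friction and masses are not known exactly. Their poses are not given: they have to be found in the camera images.
- reel_mid (a point): Wide tape reel, loose, upright, 0.3 to 0.55 kg: red tape 110 mm across, 50 mm wide, on a grey hub (top 54 mm above the underside). Round black handle, 22 mm across, 54 to 94 mm above the underside. Conical hole on the axis from below: mouth 60 mm, 26 mm at 42 mm depth (half-angle 22 degrees). This point: on the axis, 47 mm above the underside; z up.
- reel_handle (a point): The middle of the wide reel's handle, on the axis, 74 mm above the reel's underside (27 mm above reel_mid, 20 mm below the handle's top); z up along the axis.
- stand_axis (a point): Tape unwinder, fixed: base plate 150 x 150 x 12 mm, steel peel plate up to 60 mm high at its +x edge, post, round aluminium platter 100 mm across, black cone above it (foot 63 mm, top 20 mm across, 44 mm high; fits the reel's hole). This point: on the cone's axis, at the base plate's top, 12 mm above the bench; z up.
- stand_foot (a point): The unwinder's underside on the same axis, on the bench; z up. The heights of cone and platter are not measured and vary: the platter's top is 60 to 80 mm above the bench, the cone's top 108 to 144 mm. Pressed with about 7 N in all (reel and hand), the cone slides down (held by friction, no spring, stays where left) until, after 8 to 24 mm, the reel's flat underside lies on the platter.
- narrow_reel: Bystander: a reel of the same make with tape only 24 mm wide, 110 mm diameter, handle of 22 mm diameter up to 64 mm above the bench. Origin at the centre of its underside.
- tape_roll: Bystander: a plain roll of tape without hub or handle, 104 mm diameter, 48 mm high. Origin at the centre of its underside.
- carton: Bystander: a closed carton 90 x 150 x 55 mm. Origin at the centre of its underside.
- scanner: Bystander: a hand scanner lying down, about 190 mm long (x), 45 mm wide, 30 mm high. Origin near its middle, at the underside.
- marker: Bystander: a marker pen lying along its x, 120 x 14 x 14 mm. Origin at the middle of its underside.
- pen_cup: Bystander: a grey cup with pens, 72 mm wide, 130 mm high with pens. Origin at the centre of its underside.

How it is judged:
On the way:
1. the centred reel is pressed down on the platter (horizontal distance between reel_mid and stand_axis below 0.003 m and angle between reel_mid's own z axis and vertical below 0.06 rad and contact force between reel and riser_c1 above 1.5 N), for 0.15 s.
At the end, for the whole second after the job is handed in: The wide reel rests at ease on the unwinder's cone, its axis within 3 mm of the cone's axis and within 0.06 rad of upright, its middle 91 to 119 mm above the base plate's top; the reel is let go (horizontal distance between reel_mid and stand_axis below 0.003 m and angle between reel_mid's own z axis and vertical below 0.06 rad and contact force between reel and stand above 1 N and linear speed of reel below 0.01 m/s and z of reel_mid in the frame of stand_axis between 0.091 and 0.119 m); the robot touches nothing.
It fails at once if the reel is pressed on the platter with more than 25 N (contact force between reel and riser_c1 above 25 N).
It fails at once if the reel is slammed or jammed on the unwinder (over 60 N, summed over all its contacts) (contact force between reel and stand above 60 N).
It fails at once if the robot touches the unwinder itself (contact force between any of the fingers, the arm and stand above 1 N).
It fails at once if a bystander is moved by more than 20 mm (distance of any of narrow_reel, tape_roll, carton, scanner, marker, pen_cup from where it was at the start of the episode above 0.02 m).
It also fails if it takes over 56 s, if anything falls off the work surface, if the arm or the gripper's body presses on something with over 40 N, if the wrist force passes 120 N, or if a joint passes its speed limit or range.

ROBOT

A 6-joint arm with a two-finger parallel gripper is mounted at the origin on the work surface. World frame = base frame: x ahead of the robot, y to its left, z up, the work surface at z = 0. Lengths are in m, angles in rad, forces in N, time in s.
With the tool pointing down it reaches from about 0.2 to 0.875 m from the base axis. Payload 3.4 kg.
Tool frame: the origin (TCP) lies between the finger pads; the fingertips stand 25 mm ahead of it and the grasp point (between the pads) lies 6 mm ahead of it (r.nose_length is the z of the fingertips in the tool frame, in m); z points along the fingers, y is the line along which they close (so a half turn about z gives the same grasp; the last joint's range is limited). The gripper opens to 94 mm and grips with 3 to 60 N. Pads are 16 mm wide; open, the fingers measure 119 mm over their backs; the gripper's body (75 mm by 177 mm) begins 78 mm behind the grasp point.
Start: joints at [-1.256, 0.276, 1.505, -0, 1.361, -0.121], TCP at [0.243, -0.521, 0.23] pointing down, gripper open.
Joint ranges: [-2.89, 2.89], [-0.75, 2.08], [0.22, 2.7], [-1.18, 4.32], [0.11, 2.71], [-2.7, 2.7]. Speed limits (rad/s): [2.57, 2.57, 3.14, 3.14, 3.14, 3.14].

INTERFACE

Orientations are given as a unit quaternion [w, x, y, z].
In Python, from plant import r, gripper_to, inverse_kinematics, vision, models, telemetry gives the robot as it stands. Calls block until the motion is done:
- r.move_to(position, orientation): joint-space move of the TCP to a pose.
- r.move_l(position, rot=None, vel=0.15, guard=None): straight line of the TCP; rot=None keeps the orientation; vel is the mean speed in m/s. With guard (N) it stops when the force on the tool has changed by that much, and returns True; else False.
- r.movej(angles): joint-space move.
- gripper_to(opening, f_grip=None): finger opening in m; f_grip is the grip in N (None keeps the last); returns when the fingers have stopped.
- r.hold(seconds).
- inverse_kinematics(position, orientation): joint angles nearest the present ones, or None.
- vision.snapshot(name): name is "scene" or "top"; returns the picture (384x512x3 uint8, red, green, blue); there is no depth.
- vision.get_calibration(name): a dict with "fx", "fy", "cx", "cy" (pixels), "position" and "orientation" of the camera in the world. Camera axes: x right, y down, z forward; pixel columns grow to the right and rows downward; lengths in m; the calibration is good to about 2 mm. A picture is of the moment at which its call begins. get_calibration takes no time and is no camera call.
A pose or a line that the arm cannot do raises r.PlanningError and nothing moves.
- r.sign_off(): hands the job in; it is judged then, once.
Trained networks look in the newest picture that a camera, given by its name, has taken for a name from the list of things; names that differ only in an ending like _2 or _b are one class to them, and where a whole thing is asked for, a point or a joint stands for the part that bears it (a point fixed in the world has none). Each returns a list of dicts, best first, with "score" (0 to 1); they miss things now and then, are a little off and sometimes report something else, mostly with a low value. They report only what shows in the picture. A call takes as long as a camera call.
- models.boxes_of(thing, camera): "at" ([x, y, z] in m, in world coordinates, good to about 4 mm: the middle of the surface that is visible of it).
- models.regions_of(thing, camera): "pixels" (384x512 bool, what is visible of it).
- models.mark_of(thing, camera): "at" ([x, y, z] in m, in world coordinates, good to about 4 mm: a listed point, or the origin of a listed thing).
Readings, each from a call of its own:
- telemetry.current_t(): time.
- telemetry.current_joints(): joint angles.
- telemetry.current_dq(): joint speeds.
- telemetry.current_joint_efforts(): joint torques, N m.
- telemetry.current_ee_pos(): TCP position.
- telemetry.current_tool_rot(): TCP orientation.
- telemetry.current_wrist_force(): force on the tool from outside, world axes, zero at the start.
- telemetry.current_torque(): the same for the moment, N m.
- telemetry.current_opening(): finger opening in m.
- telemetry.current_finger_force(): force on a finger pad.
Only numpy, scipy, OpenCV 4.12 (cv2) and the standard library are available. Lean on these libraries where they do the work, as an engineer would, in place of code of your own. Each camera call takes 0.05 s, during which the arm holds its last target. There are 200 camera calls.

## Working session

There is one attempt and no reset: what is moved stays moved. The work goes in short steps, each a Python script; the robot and the scene stay as the last script left them, time stands still between calls to the robot, and variables do not carry over. Pictures are saved under pics/ and viewed, at most 10 in all, crops included, and the job is handed in when it is done.

```bash
mkdir -p pics; ls
python3 - <<'E'
from plant import r, vision, models, telemetry
import cv2, numpy as np
a=[]
for c in("scene","top"):
    im=vision.snapshot(c); a.append(im); cv2.imwrite(f"pics/{c}0.png",im[:,:,::-1])
    k=vision.get_calibration(c); print(c,k)
    for t in("reel_mid","reel_handle","stand_axis","stand_foot","narrow_reel","tape_roll","carton","scanner","pen_cup"):
        print(t,[(np.round(d["at"],4).tolist(),round(d["score"],2)) for d in models.mark_of(t,c)[:2]])
print(telemetry.current_t(), telemetry.current_ee_pos(), telemetry.current_tool_rot())
cv2.imwrite("pics/both0.png",cv2.resize(np.hstack(a)[:,:,::-1],(800,300)))
E
```

```text
pics
scene {'fx': 373.4551718382057, 'fy': 373.4551718382057, 'cx': 253.48858762664113, 'cy': 192.42740006407567, 'position': array([ 1.02504412, -0.40733901,  0.70022094]), 'orientation': array([-0.33655494,  0.85291678,  0.37426355, -0.13852991])}
reel_mid [([0.4515, 0.1102, 0.0478], 0.68)]
reel_handle [([0.4569, 0.106, 0.0753], 0.82), ([0.5139, -0.2424, 0.0001], 0.45)]
stand_axis [([0.5153, -0.2441, 0.0102], 0.66)]
stand_foot [([0.51, -0.2414, 0.0017], 0.95)]
narrow_reel [([0.5387, 0.292, -0.0006], 0.57)]
tape_roll [([0.6671, 0.0052, -0.0041], 0.66), ([0.536, 0.2918, 0.0012], 0.18)]
carton [([0.7941, -0.1422, -0.0009], 0.85)]
scanner [([0.7327, 0.283, 0.0027], 0.87)]
pen_cup [([0.7317, -0.338, -0.0014], 0.7), ([0.4522, 0.1105, 0.0457], 0.22)]
top {'fx': 404.2436934650246, 'fy': 404.2436934650246, 'cx': 252.87129295648032, 'cy': 188.2316513702503, 'position': array([ 0.44345584, -0.03325827,  1.02184672]), 'orientation': array([-0.0731051 ,  0.71310234, -0.69569631,  0.04633943])}
reel_mid [([0.4547, 0.1093, 0.0432], 0.82)]
reel_handle [([0.4541, 0.1105, 0.0766], 0.83), ([0.4363, -0.0307, 0.0014], 0.28)]
stand_axis [([0.4564, 0.1097, 0.0429], 0.38)]
stand_foot [([0.516, -0.2435, 0.0024], 0.91), ([0.7384, -0.3443, -0.0022], 0.31)]
narrow_reel [([0.5312, 0.2888, -0.0017], 0.56), ([0.735, 0.2849, 0.0003], 0.35)]
tape_roll [([0.6643, 0.0085, -0.0016], 0.64)]
carton [([0.8002, -0.141, -0.002], 0.84)]
scanner [([0.7329, 0.2837, -0.002], 0.6)]
pen_cup [([0.7396, -0.3451, -0.0005], 0.75)]
1.0 [ 0.24274147 -0.52129574  0.23049085] [4.22563026e-05 9.76356564e-01 2.16166275e-01 1.64516412e-05]
```

View pics/both0.png

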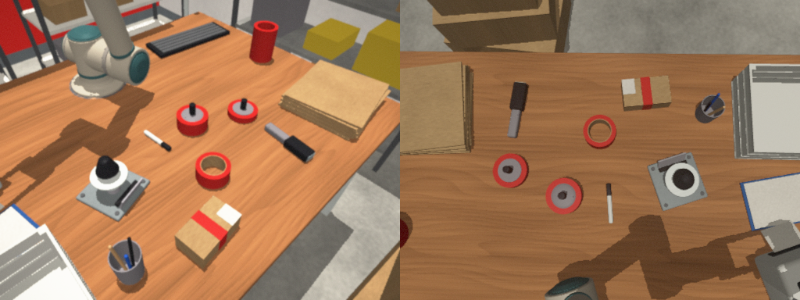

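```bash
cat > h.py <<'E'
import numpy as np, cv2
from scipy.spatial.transform import Rotation as R
from scipy.optimize import least_squares
from plant import r, gripper_to, inverse_kinematics, vision, models, telemetry
def proj(c,P):
    k=vision.get_calibration(c); q=k["orientation"]
    p=R.from_quat([*q[1:],q[0]]).inv().apply(np.atleast_2d(P)-k["position"])
    return np.c_[k["fx"]*p[:,0]/p[:,2]+k["cx"],k["fy"]*p[:,1]/p[:,2]+k["cy"]]
def circ(x,y,z,rad):
    t=np.linspace(0,2*np.pi,72,endpoint=False); return np.c_[x+rad*np.cos(t),y+rad*np.sin(t),0*t+z]
def hullc(pts):
    h=cv2.convexHull(np.float32(pts)); m=cv2.moments(h); return np.array([m["m10"],m["m01"]])/m["m00"],m["m00"]
def blob(mask,near):
    n,l,s,_=cv2.connectedComponentsWithStats(mask.astype(np.uint8)); c=_
    ok=[i for i in range(1,n) if s[i,4]>60]; i=min(ok,key=lambda i:np.hypot(*(c[i]-near)))
    ys,xs=np.nonzero(l==i); return np.c_[xs,ys]
E
python3 - <<'E'
from h import *
cs=("scene","top"); O={}
for c in cs:
    im=vision.snapshot(c); hsv=cv2.cvtColor(im,cv2.COLOR_RGB2HSV); H,S,V=[hsv[...,i].astype(int) for i in range(3)]
    red=((H<6)|(H>174))&(S>170)&(V>60)
    O[c]=hullc(blob(red,proj(c,[.4545,.1095,.025])[0])); print(c,O[c])
    u,v=proj(c,[.514,-.243,.07])[0].astype(int)
    cr=im[v-60:v+50,u-55:u+55]; cv2.imwrite(f"pics/st_{c}.png",cv2.resize(cr,(396,396),interpolation=cv2.INTER_CUBIC)[:,:,::-1]); print(u-55,v-60)
def pred(x,c): return hullc(proj(c,np.r_[circ(*x,0,.055),circ(*x,.05,.055)]))
for use in (cs,cs[:1],cs[1:]):
    s=least_squares(lambda x:np.concatenate([pred(x,c)[0]-O[c][0] for c in use]),[.4545,.1095],diff_step=1e-3); print(use,s.x,s.fun,[pred(s.x,c)[1] for c in use])
cv2.imwrite("pics/st.png",np.hstack([cv2.imread(f"pics/st_{c}.png") for c in cs]))
E
```

```text
scene (array([245.93823932, 153.27630432]), 1338.5)
86 164
top (array([209.45804302, 250.47117035]), 1650.5)
303 169
('scene', 'top') [0.45670693 0.10789353] [-0.14159775  0.28623572 -0.21073552  0.03091149] [1414.3764819703065, 1738.8759625081439]
('scene',) [0.45609592 0.10896614] [3.12251734e-06 1.45469096e-06] [1411.8847318734042]
('top',) [0.45679391 0.10737986] [ 2.57737298e-07 -3.95469101e-07] [1738.478168524569]
```

View pics/st.png

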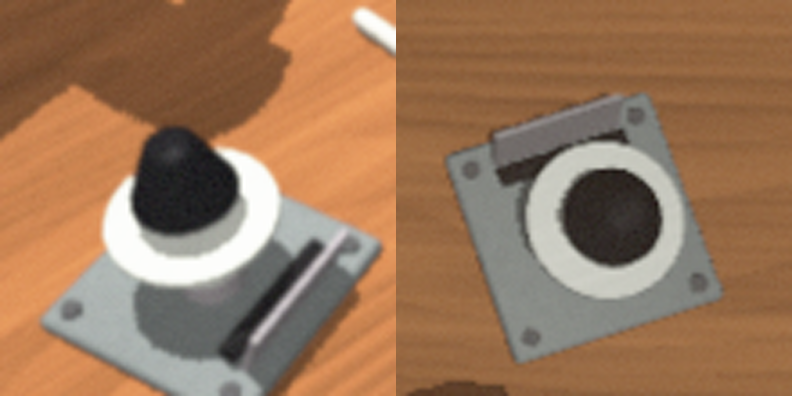

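The crops show the black cone at about (175,185) in the scene crop and (612,218) in the top crop, standing clear above the white platter. Nothing covers either of them, so I'll fit the axis and heights, then grasp.

Run:
```python
from h import *
cs=("scene","top"); O={}
for c in cs:
    im=vision.snapshot(c).astype(int); mx,mn=im.max(2),im.min(2)
    p=blob((mn>150)&(mx-mn<45),proj(c,[.514,-.243,.07])[0]); k=blob(mx<65,proj(c,[.514,-.243,.11])[0])
    O[c]=(hullc(p),hullc(k)); print(c,O[c],len(p),len(k))
def pc(x,c):
    return hullc(proj(c,circ(x[0],x[1],x[2],.05))),hullc(proj(c,np.r_[circ(x[0],x[1],x[3],.010),circ(x[0],x[1],x[3]-.044,.0315)]))
f=lambda x:np.concatenate([pc(x,c)[i][0]-O[c][i][0] for c in cs for i in(0,1)])
s=least_squares(f,[.514,-.243,.07,.12],diff_step=1e-3);print(s.x,s.fun.round(2),[pc(s.x,c) for c in cs])
for n,p in(("reel",[.4565,.108,.12]),("stand",[s.x[0],s.x[1],.2])):
    for a in np.arange(-180,180,30):
        h=np.deg2rad(a)/2; q=inverse_kinematics(p,[0,np.cos(h),np.sin(h),0]); print(n,a,None if q is None else np.round(q,2))
```

```text
scene ((array([143.28747927, 240.60866501]), 4020.0), (array([136.09280615, 214.45606809]), 607.0)) 1955 624
top ((array([360.78060815, 229.88169822]), 1452.5), (array([362.59873016, 228.67777778]), 525.0)) 850 551
[ 0.51592389 -0.24964714  0.02618105  0.14503399] [-0.5  -1.08 -1.28  1.11 -3.69  0.09  1.72 -1.04] [((array([142.78521276, 239.53249463]), 1349.6036353555392), (array([134.81496962, 215.57029829]), 694.3677864769124)), ((array([357.0883078 , 229.97416602]), 1338.467971191043), (array([364.31587697, 227.63792659]), 620.5326937218197))]
reel -180 [ 0.08  0.21  1.89 -0.    1.03 -1.49]
reel -150 [ 0.08  0.21  1.89 -0.    1.03 -2.01]
reel -120 [ 0.08  0.21  1.89 -0.    1.03 -2.53]
reel -90 None
reel -60 [ 0.08  0.21  1.89 -0.    1.03  2.7 ]
reel -30 [ 0.08  0.21  1.89 -0.    1.03  2.18]
reel 0 [ 0.08  0.21  1.89 -0.    1.03  1.65]
reel 30 [ 0.08  0.21  1.89 -0.    1.03  1.13]
reel 60 [ 0.08  0.21  1.89 -0.    1.03  0.61]
reel 90 [ 0.08  0.21  1.89 -0.    1.03  0.08]
reel 120 [ 0.08  0.21  1.89 -0.    1.03 -0.44]
reel 150 [ 0.08  0.21  1.89 -0.    1.03 -0.96]
stand -180 [-0.57  0.29  1.56 -0.    1.29 -2.14]
stand -150 [-0.57  0.29  1.56 -0.    1.29 -2.67]
stand -120 None
stand -90 [-0.57  0.29  1.56 -0.    1.29  2.57]
stand -60 [-0.57  0.29  1.56 -0.    1.29  2.05]
stand -30 [-0.57  0.29  1.56 -0.    1.29  1.52]
stand 0 [-0.57  0.29  1.56 -0.    1.29  1.  ]
stand 30 [-0.57  0.29  1.56 -0.    1.29  0.48]
stand 60 [-0.57  0.29  1.56 -0.    1.29 -0.05]
stand 90 [-0.57  0.29  1.56 -0.    1.29 -0.57]
stand 120 [-0.57  0.29  1.56 -0.    1.29 -1.1 ]
stand 150 [-0.57  0.29  1.56 -0.    1.29 -1.62]
```

```bash
cat >> h.py <<'E'
cs=("scene","top")
a=np.deg2rad(75)/2; Q=[0,np.cos(a),np.sin(a),0]
E
python3 - <<'E'
from h import *
O={}
for c in cs:
    im=vision.snapshot(c).astype(int); mx,mn=im.max(2),im.min(2)
    u,v=proj(c,[.514,-.243,.07])[0].astype(int); print(np.percentile(mn[v-25:v+25,u-25:u+25],[50,70,80,90,98]))
    p=blob((mn>(205 if c=="scene" else 165))&(mx-mn<45),proj(c,[.514,-.243,.07])[0]); k=blob(mx<75,proj(c,[.514,-.243,.11])[0])
    O[c]=(hullc(p),hullc(k)); print(c,O[c],len(p),len(k))
def pc(x,c):
    return hullc(proj(c,circ(x[0],x[1],x[2],.05))),hullc(proj(c,np.r_[circ(x[0],x[1],x[3],.010),circ(x[0],x[1],x[3]-.044,.0315)]))
f=lambda x:np.concatenate([pc(x,c)[i][0]-O[c][i][0] for c in cs for i in(0,1)])
s=least_squares(f,[.514,-.243,.07,.12],diff_step=1e-3);print(s.x,s.fun.round(2),[pc(s.x,c) for c in cs])
gripper_to(0.06)
r.move_to([.4565,.108,.16],Q)
r.move_l([.4565,.108,.084],vel=.08)
print(telemetry.current_wrist_force())
gripper_to(0.0,40); print(telemetry.current_opening(),telemetry.current_finger_force(),telemetry.current_wrist_force())
r.move_l([.4565,.108,.25],vel=.12); r.hold(.3)
print(telemetry.current_opening(),telemetry.current_wrist_force(),telemetry.current_torque(),telemetry.current_t())
ims=[vision.snapshot(c) for c in cs]; cv2.imwrite("pics/g.png",cv2.resize(np.hstack(ims)[:,:,::-1],(800,300)))
print([(c,t,[np.round(d["at"],4).tolist() for d in models.mark_of(t,c)[:1]]) for c in cs for t in("reel_mid","reel_handle")])
E
```

```text
[102.  175.3 243.  251.  252. ]
scene ((array([139.00254162, 224.45622061]), 1311.5), (array([136.08874459, 214.45968615]), 616.0)) 638 641
[130. 174. 191. 194. 197.]
top ((array([360.83309809, 229.78016937]), 1417.0), (array([362.63912102, 228.71680594]), 538.5)) 791 564
[ 0.51357949 -0.24637359  0.07515969  0.14336299] [-0.19 -0.09 -0.29  0.12 -0.53 -0.23  0.06 -0.02] [((array([138.81268622, 224.36619682]), 1418.094680690032), (array([135.80080292, 214.57799401]), 686.5003363389405)), ((array([360.2986722 , 229.54519062]), 1480.9851841509808), (array([362.69478776, 228.69619925]), 618.8351320947986))]
[-0.11563645 -0.21231696 -1.08219735]
0.021005667175002664 40.00028192996979 [-0.53261981  0.70849338  1.22189738]
0.021427571645708257 [-0.28346533 -0.69756182 -3.4251747 ] [-0.04817051 -0.08205961  0.01547422] 7.9917
[('scene', 'reel_mid', [[0.4554, 0.1131, 0.2135]]), ('scene', 'reel_handle', [[0.461, 0.1089, 0.24]]), ('top', 'reel_mid', [[0.4546, 0.1099, 0.2075]]), ('top', 'reel_handle', [[0.4561, 0.1095, 0.239]])]
```

View pics/g.png

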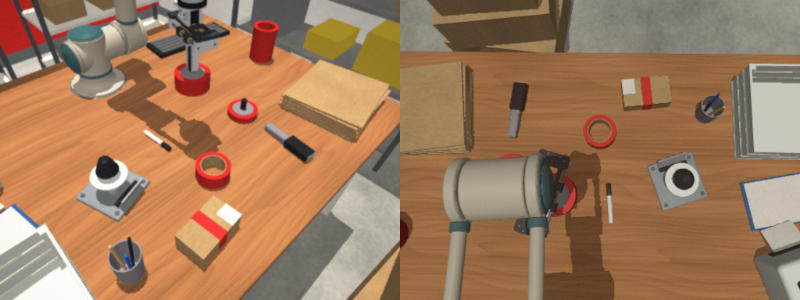

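The pictures show the reel held upright in the gripper at about (192,78) in the left view, with the bench undisturbed and the cone clear. Next I carry it over the cone and lower it with a guard.

```bash
cat >> h.py <<'E'
S=np.array([.5136,-.2464])
def st(m=""): print(m,"p",telemetry.current_ee_pos().round(4),"F",np.round(telemetry.current_wrist_force(),2),"M",np.round(telemetry.current_torque(),3),"t",round(telemetry.current_t(),2),"op",round(telemetry.current_opening(),4))
E
python3 - <<'E'
from h import *
r.move_l([.4565,.108,.28],vel=.15)
r.move_to([*S,.28],Q); r.hold(.3); st("above")
r.move_l([*S,.215],vel=.08); r.hold(.3); st("pre")
ims=[vision.snapshot(c) for c in cs]; cv2.imwrite("pics/pre.png",cv2.resize(ims[0][130:300,60:260],(800,680))[:600,:,::-1])
g=r.move_l([*S,.165],vel=.02,guard=2.5); st(f"touch {g}"); r.hold(.3); st()
E
```

```text
above p [ 0.5138 -0.2455  0.2803] F [ 0.66  1.01 -3.32] M [-0.007 -0.038  0.04 ] t 10.29 op 0.0215
pre p [ 0.5137 -0.2465  0.2154] F [ 0.92  0.47 -3.32] M [-0.038 -0.1   -0.027] t 11.56 op 0.0213
touch True p [ 0.5129 -0.2458  0.1838] F [0.28 0.51 1.64] M [-0.044 -0.156  0.002] t 13.15 op 0.0214
 p [ 0.5129 -0.2459  0.1836] F [ 1.59 -0.78  3.62] M [-0.147 -0.334  0.02 ] t 13.45 op 0.0214
```

View pics/pre.png

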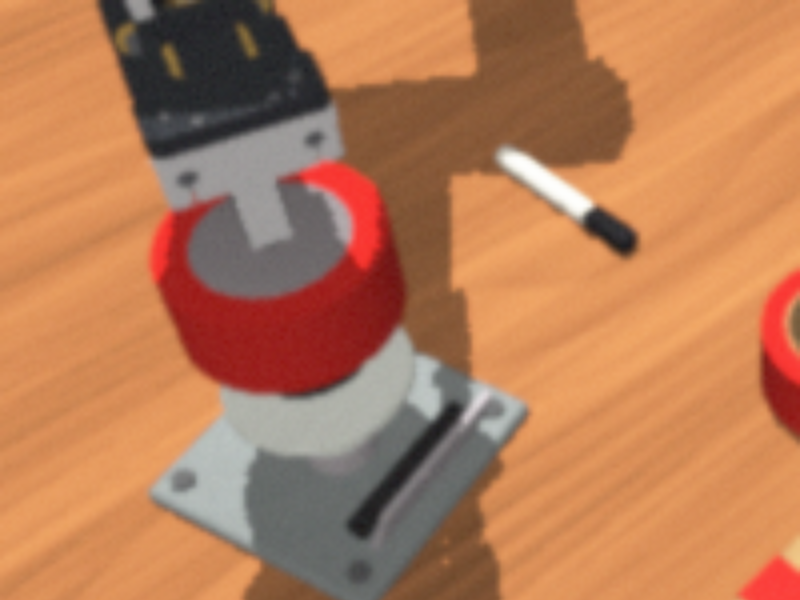

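The picture shows the reel upright over the cone, red tape centred at about (280,290) with the platter below it at about (320,400). Contact came at the expected seat height. Now I'll loosen the grip so the reel centres itself, then measure and regrip.

Run:
```python
from h import *
gripper_to(.045); r.hold(.4); st("open")
O={}
for c in cs:
    im=vision.snapshot(c); hsv=cv2.cvtColor(im,cv2.COLOR_RGB2HSV); H,Sa,V=[hsv[...,i].astype(int) for i in range(3)]
    red=((H<6)|(H>174))&(Sa>170)&(V>60); p=blob(red,proj(c,[*S,.125])[0]); O[c]=hullc(p)
    print(c,O[c], [(t,[np.round(d["at"],4).tolist() for d in models.mark_of(t,c)[:1]]) for t in("reel_mid","reel_handle")])
def pred(x,c): return hullc(proj(c,np.r_[circ(*x[:2],x[2],.055),circ(*x[:2],x[2]+.05,.055)]))
s=least_squares(lambda x:pred([*x,.0997],"scene")[0]-O["scene"][0],S,diff_step=1e-3); print(s.x,pred([*s.x,.0997],"scene"))
cv2.imwrite("pics/sc.png",cv2.resize(np.hstack([vision.snapshot("scene")[130:280,70:220],vision.snapshot("top")[150:300,290:440]]),(800,400))[:,:,::-1])
gripper_to(0,6); r.hold(.2); st("regrip")
```

```text
open p [ 0.512  -0.2454  0.1828] F [-1.3   0.21  0.13] M [-0.038 -0.093  0.026] t 14.43 op 0.0451
scene (array([134.03451143, 210.07234927]), 2405.0) [('reel_mid', [[0.5371, 0.289, 0.0001]]), ('reel_handle', [[0.515, -0.2456, 0.1758]])]
top (array([355.18368658, 225.69540784]), 1038.0) [('reel_mid', [[0.5087, -0.2399, 0.144]]), ('reel_handle', [[0.5121, -0.2427, 0.1721]])]
[ 0.51747668 -0.24696648] (array([134.03451212, 210.0723482 ]), 2824.0752879461506)
regrip p [ 0.5125 -0.2455  0.1829] F [ 1.86 -0.56 -0.43] M [-0.102 -0.432 -0.024] t 15.52 op 0.0219
```

View pics/sc.png

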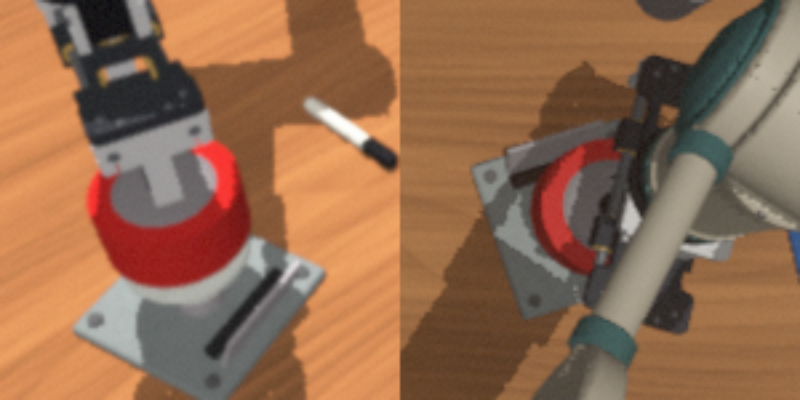

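The pictures show the reel on the cone and upright, with the gripper around its handle. The regrip side force shows the TCP is about 1 mm off, so I'll press with closed fingertips on the handle's top, which leaves the reel free to stay centred.

Run:
```python
from h import *
gripper_to(.06,6); x,y=.5142,-.2462
p=telemetry.current_ee_pos()
r.move_l([p[0],p[1],.245],vel=.08); gripper_to(0,20)
r.move_l([x,y,.235],vel=.05); r.hold(.3); st("above"); f0=telemetry.current_wrist_force()[2]
g=r.move_l([x,y,.19],vel=.015,guard=2.5); st(f"top {g}")
z=telemetry.current_ee_pos()[2]; z0=z; n=0
while telemetry.current_t()<36 and z0-z<.035:
    z-=.001; r.move_l([x,y,z],vel=.01); f=telemetry.current_wrist_force()[2]-f0; n+=1
    print(round(z,4),telemetry.current_ee_pos().round(4)[2],round(f,2),round(telemetry.current_t(),2))
    if f>8.5: break
r.hold(.2); st("end"); print(f0)
```

```text
above p [ 0.5143 -0.2463  0.2352] F [ 0.57  0.14 -0.69] M [-0.016 -0.044  0.012] t 18.84 op 0.0007
top True p [ 0.5142 -0.2462  0.2179] F [ 0.64 -1.18  2.22] M [-0.025 -0.107  0.018] t 20.23 op 0.0003
0.2169 0.2172 4.21 20.48
0.2159 0.2159 4.15 20.73
0.2149 0.2148 3.54 20.98
0.2139 0.2137 2.51 21.23
0.2129 0.2127 2.56 21.48
0.2119 0.2118 3.75 21.73
0.2109 0.2108 2.8 21.98
0.2099 0.2098 3.86 22.23
0.2089 0.2088 3.94 22.48
0.2079 0.2078 3.87 22.73
0.2069 0.2068 3.72 22.98
0.2059 0.2058 3.71 23.23
0.2049 0.2048 3.41 23.48
0.2039 0.2038 3.99 23.73
0.2029 0.2028 3.65 23.98
0.2019 0.2018 3.0 24.23
0.2009 0.2008 4.28 24.48
0.1999 0.1998 2.63 24.73
0.1989 0.1988 3.5 24.98
0.1979 0.1978 2.52 25.23
0.1969 0.1968 3.47 25.48
0.1959 0.1966 5.54 25.73
0.1949 0.1965 10.78 25.98
end p [ 0.5145 -0.2462  0.1965] F [-0.53  0.56 10.78] M [0.117 0.048 0.028] t 26.18 op 0.0005
-0.6907878091271812
```

The reel came up hard with about 11 N of push, after roughly 21 mm of travel and at platter height. I'll hold, lift off and check.

Run:
```python
from h import *
for _ in range(3): r.hold(.3); st("hold")
x,y,z=.5142,-.2462,.1949
r.move_l([x,y,.21],vel=.02); r.move_l([x,y,.28],vel=.1); r.move_to([.35,-.05,.30],Q); r.hold(.3); st("away")
O={}; ims=[]
for c in cs:
    im=vision.snapshot(c); hsv=cv2.cvtColor(im,cv2.COLOR_RGB2HSV); H,Sa,V=[hsv[...,i].astype(int) for i in range(3)]
    red=((H<6)|(H>174))&(Sa>170)&(V>60); O[c]=hullc(blob(red,proj(c,[*S,.1])[0]))
    u,v=proj(c,[*S,.09])[0].astype(int); ims.append(im[v-60:v+60,u-60:u+60])
    print(c,[(np.round(d["at"],4).tolist()) for t in("reel_mid","reel_handle") for d in models.mark_of(t,c)[:1]])
def pred(x,c): return hullc(proj(c,np.r_[circ(*x[:2],x[2],.055),circ(*x[:2],x[2]+.05,.055)]))
s=least_squares(lambda x:np.concatenate([pred(x,c)[0]-O[c][0] for c in cs]),[*S,.08],diff_step=1e-3); print(s.x,s.fun)
cv2.imwrite("pics/fin.png",cv2.resize(np.hstack(ims),(800,400),interpolation=cv2.INTER_CUBIC)[:,:,::-1])
```

```text
hold p [ 0.5146 -0.2462  0.1965] F [-0.35  0.89 10.54] M [0.096 0.014 0.021] t 26.48 op 0.0006
hold p [ 0.5145 -0.2462  0.1965] F [-0.23  1.3  10.12] M [ 0.199 -0.054  0.098] t 26.78 op 0.0006
hold p [ 0.5145 -0.2462  0.1965] F [-0.97  1.55  9.77] M [ 0.166  0.006 -0.031] t 27.08 op 0.0009
away p [ 0.3507 -0.0506  0.2997] F [-0.35 -0.11 -0.28] M [-0.069 -0.034  0.017] t 30.15 op 0.0002
scene [[0.5096, -0.2454, 0.1233], [0.5132, -0.2465, 0.1506]]
top [[0.5142, -0.2449, 0.1211], [0.5148, -0.244, 0.1526]]
[ 0.51395732 -0.24638165  0.08060872] [-0.24047943  0.01449462 -0.23609774 -0.12414708]
```

View pics/fin.png

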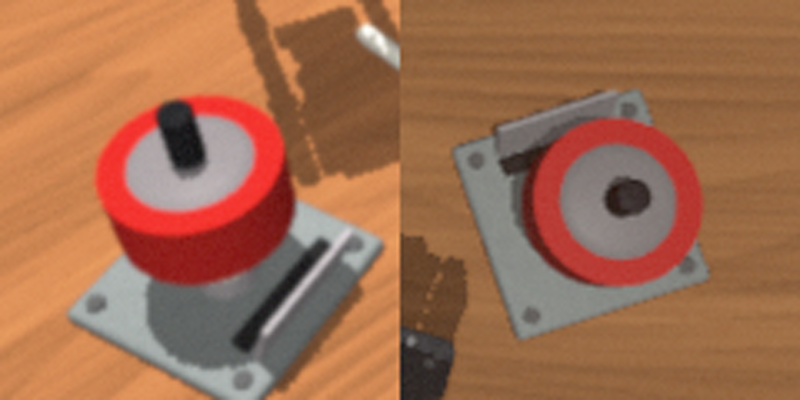

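The last picture shows the reel upright at about (195,190) in the scene crop and (618,200) in the top crop. It lies flat at platter height, centred to within 1 mm, and the arm is clear of it.

```bash
python3 -c "
from plant import r
print(r.sign_off())"
```

```text
the job is handed in; nothing more can be done
None
```

The wide reel is on the unwinder: pressed down onto the platter and held with about 10–11 N, then let go upright, within about 1 mm of the cone's axis by camera, and the job is handed in.

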